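Unhook the keyhole cover of a printer control box

ROBOT

A 6-joint arm with a two-finger parallel gripper is mounted at the origin on the work surface. World frame = base frame: x ahead of the robot, y to its left, z up, the work surface at z = 0. Lengths are in m, angles in rad, forces in N, time in s.
With the tool pointing down it reaches from about 0.25 to 0.725 m from the base axis. Payload 4 kg.
Tool frame: the origin (TCP) lies between the finger pads; the fingertips stand 8 mm ahead of it and the grasp point (between the pads) lies 11 mm behind it (bot.tip_reach is the distance from the TCP to the fingertips, in m); z points along the fingers, y is the line along which they close (so a half turn about z gives the same grasp; the last joint's range is limited). The gripper opens to 85 mm and grips with 20 to 120 N. Pads are 22 mm wide; open, the fingers measure 114 mm over their backs; the gripper's body (76 mm by 85 mm) begins 54 mm behind the grasp point. The pads swing forward as they close: fully open they stand 13 mm farther back than shut.
Start: joints at [-1.237, 0.241, 0.005, 1.335, 0, 1.571], TCP at [0.164, -0.472, 0.239] pointing down, gripper open.
Joint ranges: [-2.72, 2.72], [-1.05, 1.87], [-1.09, 1.28], [-1.99, 2.15], [-1.42, 1.44], [-3.14, 3.14]. Speed limits (rad/s): [2.79, 2.79, 3.14, 3.14, 3.14, 3.14].

INTERFACE

Orientations are given as a unit quaternion [x, y, z, w].
In Python, from workcell import bot gives the robot as it stands.
- The arm moves only by the tool move_arm, never from a script. Its argument "deltas" is a list of rows, each a list of 7 numbers: the opening, from 0 (shut) to 1 (fully open), then the shift along the tool's x, y, z in mm, then the turn, a rotation vector about the tool's x, y, z in degrees. In form: [[gripper, tx, ty, tz, ax, ay, az], ...]. A call has 1 to 10 rows; each row shifts and turns the commanded pose from where the row before left it, along the tool's axes as they then stand; what a row does not reach is not made up. A row lasts 1/12 s, in which the tool goes at most 41.7 mm and 7.16 degrees, less where a joint would pass 70% of its speed; a pose out of reach is approached as far as the arm can. A call is refused whole if a number of a shift passes 41.7 or a number of a turn 7.16, either way. A call with a gripper value outside its range is refused whole. The fingers move at their own pace and stop on an object; the grip force is fixed at half the most. Time passes only in rows, so rows that do not move let the fingers close. It gives the time, the measured TCP pose, the force, the opening and the grip force at its end, in the units of the state.
- bot.get_obs(): the state, without advancing time (a new reading comes with each control period).
- bot.camera(name): name is "side" or "top"; returns the picture (480x640x3 uint8, blue, green, red); there is no depth.
- bot.calibration(name): a dict with "K" (3x3 intrinsics, pixels), "position" and "orientation" of the camera in the world. Camera axes: x right, y down, z forward; pixel columns grow to the right and rows downward; lengths in m; the calibration is good to about 2 mm. A picture is of the moment at which its call begins. calibration takes no time and is no camera call.
- bot.job_done(): hands the job in; it is judged then, once.
Trained networks look in the newest picture that a camera, given by its name, has taken for a name from the list of things; names that differ only in an ending like _2 or _b are one class to them, and where a whole thing is asked for, a point or a joint stands for the part that bears it (a point fixed in the world has none). Each returns a list of dicts, best first, with "conf" (0 to 1); they miss things now and then, are a little off and sometimes report something else, mostly with a low value. They report only what shows in the picture. A call takes as long as a camera call. They do not tell look-alikes from the thing itself.
- bot.outline_of(query, camera): "pixels" (480x640 bool, what is visible of it) and "rect" ([left, top, width, height] in pixels, round what is visible of it).
The state is a dict: "clock": time; "joint_pos": joint angles; "joint_vel": joint speeds; "tau": joint torques, N m; "eef_pos": TCP position; "tool_rot": TCP orientation; "ft_force": force on the tool from outside, world axes, zero at the start; "ft_torque": the same for the moment, N m; "grip_width": finger opening in m; "grasp_force": force on a finger pad.
Only numpy, scipy, OpenCV 4.12 (cv2) and the standard library are available. Lean on these libraries where they do the work, as an engineer would, in place of code of your own. Each camera call takes 0.05 s, during which the arm holds its last target. There are 200 camera calls.

TASK

Take the cover off the 3D printer's control box: slide it up the sloping face until the two screw heads stand in the wide ends of its keyholes, lift it off without forcing it, and lay it flat in the white tray, handle up. Set it down gently rather than dropping it, and do not disturb the spool, the spray bottle or the scraper.

Things in the scene. Friction and masses are not known exactly. Their poses are not given: they have to be found in the camera images.
- cover_grip (a point): Handle of the loose light grey cover (0.18 kg): plate 120 (x) x 140 (y) x 4 mm, in its middle one upright bar handle 14 mm thick in x, 70 mm long in y, 44 mm high above the plate. This point: mid handle in x and y, 30 mm above the plate's underside, 18 mm below the handle's top. Axes of the cover: z out of the plate, handle side; x up the slope as it hangs, flat on the face.
- hole_left (a point): Centre of the wide end of the cover's left (+y) keyhole, on the plate's underside; cover axes; x -12, y +50, z -30 mm from cover_grip. Wide end 24 mm across; from it an 11 mm wide slot runs to +x, closed 30.7 mm from this point. At the start the screw's neck is at the closed end, about 27 mm from this point, so the cover has to go about 27 mm up the slope to come free.
- hole_right (a point): The same of the right keyhole, y -50 mm from cover_grip.
- face_mid (a point): Middle of the flat sloping face of the fixed dark control box, 80 mm above the bench. Face 190 mm up the slope, 160 mm across, with a recess behind the cover. Axes: x up the slope (30 degrees above level, towards the robot), y level across, z straight out (30 degrees from vertical, leaning away from the robot, more or less to the far side of the bench). The cover's underside lies at z = 0.
- screw_left (a point): Centre of the outer end of the left (+y of the face) fixed shoulder screw on the face; axes as face_mid. It lies at x = +15, y = +50, z = +10.5 mm from face_mid. Head 16 mm diameter, 4 mm thick, its underside 6.5 mm from the face; neck 7 mm diameter.
- screw_right (a point): The right (-y of the face) screw, the same as the left one, at x = +15, y = -50 mm from face_mid.
- tray: Fixed white open tray 220 x 220 mm outside, walls 5 mm thick and 22 mm high, floor 5 mm thick. Origin at the centre of its underside on the bench, z up. It stands to the left or to the right of the box.
- spool: Loose filament spool lying flat, 180 mm diameter, 54 mm high, 0.9 kg, on the other side of the box from the tray. Origin at the centre of its underside. Leave it alone.
- spray: Loose bottle, 52 mm diameter, 120 mm high, standing on the bench beyond and left of the box. Origin at the centre of its underside. Leave it alone.
- scraper: Loose spatula-like scraper lying on the bench beyond the box. Leave it alone.
Mind the look-alikes: they are no part of the job. Of the things shaped like the part that bears face_mid, the dark steel one is meant.

How it is judged:
By the outcome, as a careful person would: the job done as asked, in the order asked, and still so for the second after the job is handed in, with the robot touching nothing.
It also fails if it takes over 48 s, if anything falls off the work surface, if the arm or the gripper's body presses on something with over 40 N, if the wrist force passes 120 N, or if a joint passes its speed limit or range.

## Working session

There is one attempt and no reset: what is moved stays moved. The work goes in short steps, Python scripts to look and compute and a tool call to move; the robot and the scene stay as the last step left them, time stands still between calls to the robot, and variables do not carry over. Pictures are saved under pics/ and viewed, at most 10 in all, crops included, and the job is handed in when it is done.

Besides the shell and the picture viewer there is one more tool, called after "Request:" by a JSON object that holds its "name" and its "arguments", one argument or row to a line. move_arm: Moves the arm, as the interface text tells. Its arguments: {"type":"object","properties":{"deltas":{"type":"array","items":{"type":"array","items":{"type":"number"}}}},"required":["deltas"]}

```bash
ls; mkdir -p pics; python3 - <<'E'
from workcell import bot
import cv2,numpy as np
for c in("side","top"):
    im=bot.camera(c); cv2.imwrite(f"pics/{c}0.png",im)
    k=bot.calibration(c); print(c,k)
    for q in("cover_grip","face_mid","tray","spool","spray","scraper"):
        for r in bot.outline_of(q,c): print(c,q,round(r["conf"],2),r["rect"],int(r["pixels"].sum()))
print(bot.get_obs())
E
```

```text
pics
side {'K': array([[582.44635059,   0.        , 314.35418293],
       [  0.        , 582.44635059, 240.09853761],
       [  0.        ,   0.        ,   1.        ]]), 'position': array([0.05450612, 0.68226851, 1.18597814]), 'orientation': array([-0.31393527,  0.89136205, -0.31090121,  0.10128563])}
side cover_grip 0.88 [305.9, 245.4, 56.8, 56.2] 2086
side cover_grip 0.68 [218.8, 329.8, 86.4, 86.0] 6016
side face_mid 0.93 [181.0, 210.8, 83.3, 66.4] 3458
side face_mid 0.57 [292.0, 245.4, 88.3, 63.9] 1962
side tray 0.67 [357.8, 167.7, 106.2, 86.9] 5374
side spool 0.71 [215.0, 330.4, 89.3, 86.1] 6038
side spray 0.84 [181.6, 290.0, 29.4, 36.1] 809
side spray 0.27 [358.2, 168.5, 105.1, 83.9] 5460
side scraper 0.91 [271.5, 162.1, 62.5, 75.3] 978
top {'K': array([[508.18863189,   0.        , 324.4598107 ],
       [  0.        , 508.18863189, 241.8086785 ],
       [  0.        ,   0.        ,   1.        ]]), 'position': array([0.46115541, 0.01225699, 1.18647051]), 'orientation': array([-0.69758447,  0.71376215, -0.05154936,  0.03552706])}
top cover_grip 0.59 [266.6, 258.4, 78.8, 70.8] 29
[... 356 characters left out ...]
7, 'joint_pos': array([-1.23698201e+00,  2.40574527e-01,  5.01022726e-03,  1.33523385e+00,
       -1.13647064e-06,  1.57079052e+00]), 'joint_vel': array([ 0.0002793 ,  0.00100296, -0.00026949, -0.0006559 ,  0.00019147,
       -0.00032882]), 'tau': array([ 1.22383197e-03, -3.72074604e+01,  2.52644438e+01,  8.37432563e-04,
        3.68177061e-04,  9.47742961e-06]), 'eef_pos': array([ 0.16382132, -0.47239135,  0.23932311]), 'tool_rot': array([ 9.86102824e-01,  1.66136149e-01, -7.12065285e-07, -8.06203658e-07]), 'ft_force': array([-0.1454114 , -0.15169769,  0.22704072]), 'ft_torque': array([-6.04326469e-02,  2.00921684e-02, -3.25537973e-05]), 'grasp_force': 0.0, 'grip_width': 0.0853426036642907}
```

View pics/top0.png

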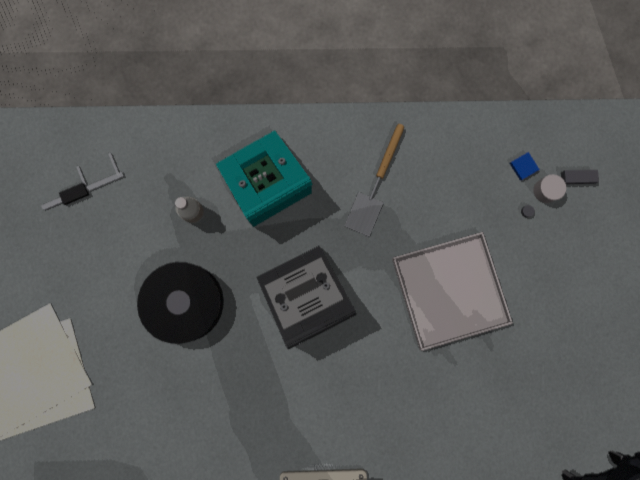

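View pics/side0.png

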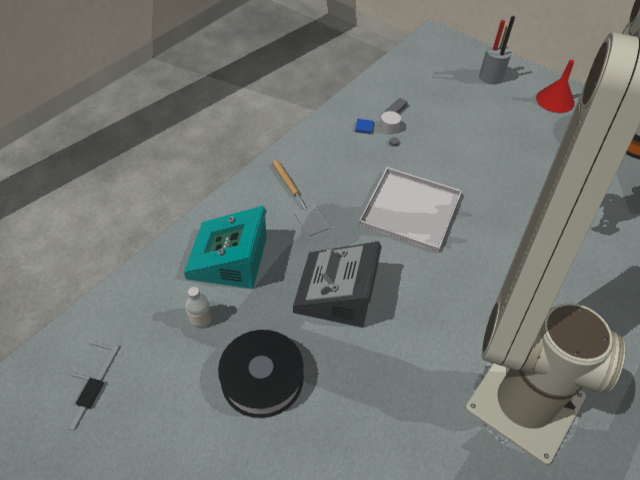

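The top view shows the dark steel box with the grey cover at about (307,298). The teal look-alike at (265,175) has no cover, so the dark box is the one I want. The tray is at (453,292), the spool at (180,302), the spray bottle at (187,210) and the scraper at (375,185). Next I'll crop in close to check the choice.

```bash
python3 - <<'E'
import cv2,numpy as np
a=cv2.imread("pics/top0.png")[240:355,250:365]; b=cv2.imread("pics/side0.png")[235:335,285:385]
a=cv2.resize(a,(400,400),interpolation=cv2.INTER_CUBIC);b=cv2.resize(b,(400,400),interpolation=cv2.INTER_CUBIC)
cv2.imwrite("pics/crop0.png",cv2.convertScaleAbs(np.hstack([a,b]),alpha=1.5))
E
```

```text
(no output)
```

View pics/crop0.png

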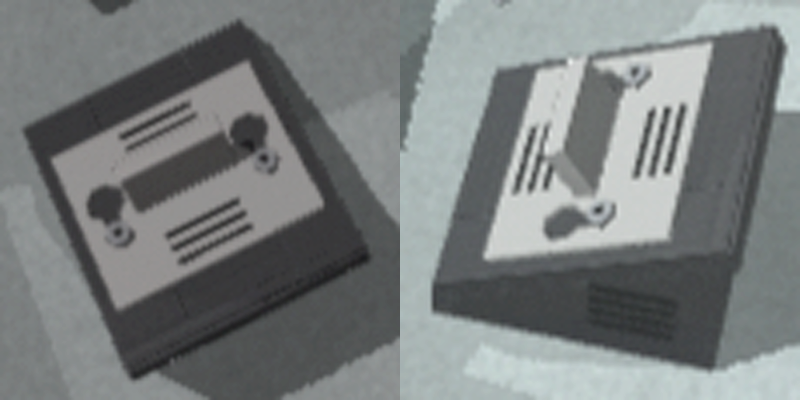

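The crop shows the grey cover on the dark box. Both screws are at the closed slot ends, with the dark wide keyhole ends down-slope of them. The handle is about mid-plate. I'll fit the poses from these pixels.

```bash
cat > h.py <<'E'
import numpy as np
from scipy.spatial.transform import Rotation as R
from scipy.optimize import least_squares
from workcell import bot
def proj(c,P):
    k=bot.calibration(c); q=R.from_quat(k["orientation"])
    p=q.inv().apply(np.atleast_2d(P)-k["position"])@k["K"].T
    return p[:,:2]/p[:,2:]
def faceR(yaw): # yaw=0: face x toward -world x
    t=np.radians(30)
    x=np.array([-np.cos(t),0,np.sin(t)]); z=np.array([np.sin(t),0,np.cos(t)]); y=np.cross(z,x)
    return R.from_euler('z',yaw)*R.from_matrix(np.c_[x,y,z])
E
python3 - <<'E'
from h import *
s=115/400
tp={(-60,-70,4):(52,157),(-60,70,4):(250,60),(60,70,4):(325,205),(60,-70,4):(117,310),(15,-50,10.5):(120,235),(15,50,10.5):(265,160)}
sp={(60,70,4):(312,43),(60,-70,4):(270,240),(-60,-70,4):(85,260),(15,-50,10.5):(199,212),(15,50,10.5):(236,75)}
T=np.array(list(tp))/1e3;tu=np.array(list(tp.values()))*s+[250,240]
S=np.array(list(sp))/1e3;su=np.array(list(sp.values()))/4+[285,235]
def res(v,w=(1,1)):
    r=faceR(v[2]);o=np.array([v[0],v[1],v[3] if len(v)>3 else .08])
    return np.r_[w[0]*(proj("top",r.apply(T)+o)-tu).ravel(),w[1]*(proj("side",r.apply(S)+o)-su).ravel()]
for x0,w in(((.4,.05,.3),(1,1)),((.4,.05,.3),(1,0)),((.4,.05,.3),(0,1)),((.4,.05,.3,.08),(1,1))):
    f=least_squares(res,x0,args=(w,)); print(w,f.x.round(4),f.cost.round(2),f.fun.round(1))
rim=np.array([[.11,.11],[.11,-.11],[-.11,-.11],[-.11,.11]])
tu2=np.array([(394.5,257),(483,233.5),(512,324),(423,350.5)])
def r2(v):
    P=R.from_euler('z',v[2]).apply(np.c_[rim,[.022]*4])+[v[0],v[1],0]
    return (proj("top",P)-tu2).ravel()
f=least_squares(r2,(.35,-.3,.2));print("tray",f.x.round(4),f.fun.round(1))
for q in("spool","spray"):
    pass
E
```

```text
(1, 1) [0.4857 0.0346 0.4383] 11.13 [-0.8  1.1 -1.2  1.  -0.3  0.9 -0.5  0.9 -1.2 -0.2 -0.7  0.3  0.7 -1.4
 -0.4 -1.6 -0.3 -1.5  0.1 -1.6 -0.2 -1.9]
(1, 0) [0.4871 0.0329 0.4357] 0.95 [ 0.   0.3 -0.3  0.4  0.5  0.3  0.2  0.2 -0.4 -0.9  0.1 -0.3  0.  -0.
 -0.  -0.  -0.  -0.  -0.  -0.  -0.  -0. ]
(0, 1) [0.483  0.0382 0.4454] 0.42 [-0.   0.  -0.   0.  -0.   0.  -0.   0.  -0.   0.  -0.   0.   0.5 -0.1
 -0.1  0.1 -0.3  0.3  0.2  0.1 -0.3 -0.5]
(1, 1) [0.4869 0.0329 0.4399 0.0708] 1.82 [ 0.4  0.7 -0.6  0.8  0.2  0.3  0.6  0.1 -0.1 -0.8 -0.1 -0.1  0.3  0.2
 -0.6 -0.1 -0.3 -0.1 -0.  -0.1 -0.4 -0.3]
tray [ 0.4858 -0.3086  0.2497] [-0.8  0.5  0.9 -1.3  1.4  0.2 -1.4  0.5]
```

Request:
{"name": "move_arm", "arguments": {
  "deltas": [
    [1, 0, 0, 0, 0, 0, -7],
    [1, 0, 0, 0, 0, 0, -7],
    [1, 0, 0, 0, 0, 0, -7],
    [1, 0, 0, 0, 0, 0, -7],
    [1, 0, 0, 0, 0, 0, -7],
    [1, 0, 0, 0, 0, 0, -7],
    [1, 0, 0, 0, 0, 0, -7],
    [1, 0, 0, 0, 0, 0, -7],
    [1, 0, 0, 0, 0, 0, -7],
    [1, 0, 0, 0, 0, 0, -7]
  ]
}}

```text
clock: 1.53
eef_pos: [0.1638, -0.4724, 0.2393]
tool_rot: [0.71, 0.704, -0.0, 0.0]
ft_force: [-0.1, -0.8, -0.5]
grip_width: 0.0854
grasp_force: 0.0
```

```bash
cat >> h.py <<'E'
FM=np.array([.486,.034,.08]); YAW=.44
def toolR(fr): # tool x=-fy,y=-fx,z=-fz
    m=fr.as_matrix(); return R.from_matrix(np.c_[-m[:,1],-m[:,0],-m[:,2]])
def togo(p,r):
    o=bot.get_obs(); q=R.from_quat(o["tool_rot"])
    print("t",round(o["clock"],2),"pos",o["eef_pos"].round(4),"j",o["joint_pos"].round(2),"F",o["ft_force"].round(1),"grip",round(o["grip_width"],4),round(o["grasp_force"],1))
    print("shift mm (tool)",(q.inv().apply(p-o["eef_pos"])*1e3).round(1),"turn deg",np.degrees((q.inv()*r).as_rotvec()).round(2))
    return q
E
python3 - <<'E'
from h import *
f=faceR(YAW); togo(FM+f.apply([0,0,.12])+[0,0,.06],toolR(f))
E
```

```text
t 1.53 pos [ 0.1638 -0.4724  0.2393] j [-1.24  0.24  0.01  1.34  0.    0.34] F [-0.1 -0.8 -0.5] grip 0.0854 0.0
shift mm (tool) [535.4 371.5  -4.6] turn deg [ 29.49  -6.74 -25.15]
```

Request:
{"name": "move_arm", "arguments": {
  "deltas": [
    [1, 27, 18.5, 0, 0, 0, 0],
    [1, 27, 18.5, 0, 0, 0, 0],
    [1, 27, 18.5, 0, 0, 0, 0],
    [1, 27, 18.5, 0, 0, 0, 0],
    [1, 27, 18.5, 0, 0, 0, 0],
    [1, 27, 18.5, 0, 0, 0, 0],
    [1, 27, 18.5, 0, 0, 0, 0],
    [1, 27, 18.5, 0, 0, 0, 0],
    [1, 27, 18.5, 0, 0, 0, 0],
    [1, 27, 18.5, 0, 0, 0, 0]
  ]
}}

```text
clock: 2.37
eef_pos: [0.3536, -0.2039, 0.2396]
tool_rot: [0.713, 0.702, 0.0, 0.0]
ft_force: [0.4, -0.8, 0.3]
grip_width: 0.0854
grasp_force: 0.0
```

Request:
{"name": "move_arm", "arguments": {
  "deltas": [
    [1, 27, 18.5, 0, 0, 0, 0],
    [1, 27, 18.5, 0, 0, 0, 0],
    [1, 27, 18.5, 0, 0, 0, 0],
    [1, 27, 18.5, 0, 0, 0, 0],
    [1, 27, 18.5, 0, 0, 0, 0],
    [1, 27, 18.5, 0, 0, 0, 0],
    [1, 27, 18.5, 0, 0, 0, 0],
    [1, 27, 18.5, 0, 0, 0, 0],
    [1, 27, 18.5, 0, 0, 0, 0],
    [1, 27, 18.5, 0, 0, 0, 0]
  ]
}}

```text
clock: 3.2
eef_pos: [0.5428, 0.0634, 0.2394]
tool_rot: [0.712, 0.702, 0.0, 0.0]
ft_force: [0.7, -0.1, 0.0]
grip_width: 0.0859
grasp_force: 0.0
```

Request:
{"name": "move_arm", "arguments": {
  "deltas": [
    [1, 0, 0, 0, 5, -1.1, -4.2],
    [1, 0, 0, 0, 5, -1.1, -4.2],
    [1, 0, 0, 0, 5, -1.1, -4.2],
    [1, 0, 0, 0, 5, -1.1, -4.2],
    [1, 0, 0, 0, 5, -1.1, -4.2],
    [1, 0, 0, 0, 5, -1.1, -4.2],
    [1, 0, 0, 0, 0, 0, 0]
  ]
}}

```text
clock: 3.78
eef_pos: [0.5425, 0.0633, 0.2324]
tool_rot: [0.516, 0.813, -0.225, -0.148]
ft_force: [0.7, 0.5, -2.7]
grip_width: 0.0853
grasp_force: 0.0
```

```bash
python3 - <<'E'
from h import *
f=faceR(YAW); togo(FM+f.apply([0,0,.08]),toolR(f))
E
```

```text
t 3.78 pos [0.5425 0.0633 0.2324] j [ 0.18  0.8   0.75  2.05 -0.12  1.35] F [ 0.7  0.5 -2.7] grip 0.0853 0.0
shift mm (tool) [-3.2 22.8 83.3] turn deg [-1.19 -0.48  0.11]
```

Request:
{"name": "move_arm", "arguments": {
  "deltas": [
    [1, -0.8, 5.7, 20.8, -0.3, -0.1, 0],
    [1, -0.8, 5.7, 20.8, -0.3, -0.1, 0],
    [1, -0.8, 5.7, 20.8, -0.3, -0.1, 0],
    [1, -0.8, 5.7, 20.8, -0.3, -0.1, 0],
    [1, 0, 0, 0, 0, 0, 0],
    [1, 0, 0, 0, 0, 0, 0]
  ]
}}

```text
clock: 4.28
eef_pos: [0.5226, 0.0495, 0.1565]
tool_rot: [0.52, 0.816, -0.214, -0.135]
ft_force: [-0.7, -0.1, 1.0]
grip_width: 0.0852
grasp_force: 0.0
```

```bash
python3 - <<'E'
from h import *
import cv2
f=faceR(YAW); togo(FM+f.apply([0,0,.019]),toolR(f))
ims=[]
o=bot.get_obs();q=R.from_quat(o["tool_rot"])
for c in("top","side"):
    im=bot.camera(c)
    print(c,proj(c,[o["eef_pos"]+q.apply([0,0,.008]),o["eef_pos"],o["eef_pos"]-q.apply([0,0,.065])]).round(1),"handle top pred",proj(c,FM+f.apply([[0,-.035,.048],[0,.035,.048]])).round(1))
    u=proj(c,FM).round().astype(int)[0]
    ims.append(cv2.resize(im[u[1]-65:u[1]+65,u[0]-65:u[0]+65],(400,400),interpolation=cv2.INTER_CUBIC)); print(u)
cv2.imwrite("pics/pre.png",cv2.convertScaleAbs(np.hstack(ims),alpha=1.5))
E
```

```text
t 4.28 pos [0.5226 0.0495 0.1565] j [ 0.17  0.74  0.46  1.78 -0.13  1.34] F [-0.7 -0.1  1. ] grip 0.0852 0.0
shift mm (tool) [ 1.5  3.  67.2] turn deg [ 0.72 -0.03 -0.24]
top [[295.5 276.7]
 [294.5 274.7]
 [286.1 258.2]] handle top pred [[282.7 290.3]
 [312.8 275.3]]
[303 294]
side [[321.7 250.4]
 [320.  248.1]
 [306.3 229.3]] handle top pred [[322.9 271.6]
 [329.6 247.4]]
[336 272]
```

View pics/pre.png

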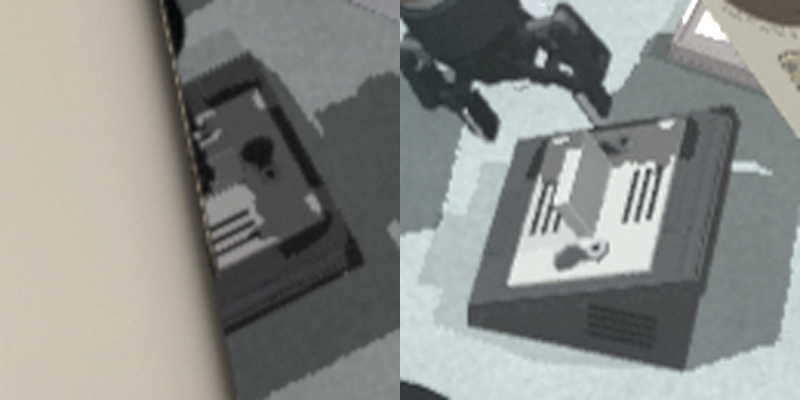

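The side view shows the open fingertips at about (299,251) and (338,241), centred over the handle at about (325,273) to (333,249). They agree with the prediction to about 2 px. I'll descend and check the forces.

Request:
{"name": "move_arm", "arguments": {
  "deltas": [
    [1, 0.4, 1, 15, 0.2, 0, 0],
    [1, 0.4, 1, 15, 0.2, 0, 0],
    [1, 0.4, 1, 12, 0.2, 0, 0],
    [1, 0.4, 1, 10, 0.1, 0, -0.2],
    [1, 0, 0, 8, 0, 0, 0],
    [1, 0, 0, 6, 0, 0, 0],
    [1, 0, 0, 0, 0, 0, 0],
    [1, 0, 0, 0, 0, 0, 0]
  ]
}}

```text
clock: 5.05
eef_pos: [0.4967, 0.0389, 0.0969]
tool_rot: [0.517, 0.816, -0.218, -0.138]
ft_force: [0.5, 0.1, -0.3]
grip_width: 0.0855
grasp_force: 0.0
```

```bash
python3 - <<'E'
from h import *
f=faceR(YAW); togo(FM+[.0005,0,-.003]+f.apply([0,0,.019]),toolR(f))
E
```

```text
t 5.05 pos [0.4967 0.0389 0.0969] j [ 0.16  0.74  0.29  1.62 -0.14  1.33] F [ 0.5  0.1 -0.3] grip 0.0855 0.0
shift mm (tool) [-0.1  0.1  3.9] turn deg [0.08 0.02 0.02]
```

Request:
{"name": "move_arm", "arguments": {
  "deltas": [
    [1, 0, 0, 2, 0, 0, 0],
    [0, 0, 0, 0, 0, 0, 0],
    [0, 0, 0, 0, 0, 0, 0],
    [0, 0, 0, 0, 0, 0, 0],
    [0, 0, 0, 0, 0, 0, 0],
    [0, 0, 0, 0, 0, 0, 0],
    [0, 0, 0, 0, 0, 0, 0],
    [0, 0, 0, 0, 0, 0, 0],
    [0, 0, 0, 0, 0, 0, 0],
    [0, 0, 0, 0, 0, 0, 0]
  ]
}}

```text
clock: 5.88
eef_pos: [0.4955, 0.0385, 0.095]
tool_rot: [0.517, 0.816, -0.218, -0.138]
ft_force: [-0.5, 0.1, 2.9]
grip_width: 0.0133
grasp_force: 59.2
```

```bash
python3 - <<'E'
from h import *
import cv2
f=faceR(YAW); q=togo(FM+f.apply([0,0,.019]),toolR(f))
o=bot.get_obs(); print("F tool",q.inv().apply(o["ft_force"]).round(1),"T",q.inv().apply(o["ft_torque"]).round(2))
im=bot.camera("side"); u=(336,272)
cv2.imwrite("pics/grasp.png",cv2.convertScaleAbs(cv2.resize(im[u[1]-65:u[1]+65,u[0]-65:u[0]+65],(520,520),interpolation=cv2.INTER_CUBIC),alpha=1.5))
E
```

```text
t 5.88 pos [0.4955 0.0385 0.095 ] j [ 0.16  0.74  0.28  1.62 -0.14  1.33] F [-0.5  0.1  2.9] grip 0.0133 59.2
shift mm (tool) [ 0.  -1.6 -0.7] turn deg [0.04 0.02 0.03]
F tool [ 0.3 -1.8 -2.3] T [-0.16 -0.01 -0.02]
```

View pics/grasp.png

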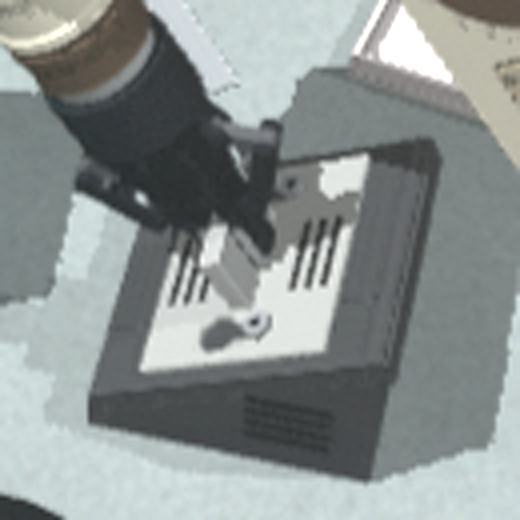

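The view shows the handle gripped near its middle at about (335,262), with the cover still seated and the screw at the slot end. Next I'll slide it up the slope, which is tool -y, in small steps.

Request:
{"name": "move_arm", "arguments": {
  "deltas": [
    [0, 0, 0, -0.7, 0, 0, 0],
    [0, 0, -2, 0, 0, 0, 0],
    [0, 0, -2, 0, 0, 0, 0],
    [0, 0, -2, 0, 0, 0, 0],
    [0, 0, -2, 0, 0, 0, 0],
    [0, 0, -2, 0, 0, 0, 0],
    [0, 0, 0, 0, 0, 0, 0]
  ]
}}

```text
clock: 6.52
eef_pos: [0.4878, 0.0348, 0.1007]
tool_rot: [0.517, 0.816, -0.218, -0.138]
ft_force: [-0.1, 0.0, -0.9]
grip_width: 0.0134
grasp_force: 58.8
```

```bash
cat >> h.py <<'E'
def st(ref):
    o=bot.get_obs(); q=R.from_quat(o["tool_rot"])
    print("moved tool mm",(q.inv().apply(o["eef_pos"]-np.array(ref))*1e3).round(2),"F tool",q.inv().apply(o["ft_force"]).round(1),"T",q.inv().apply(o["ft_torque"]).round(2),"grip",o["grip_width"].round(4) )
E
python3 -c "
from h import *
st([.4955,.0385,.095])"
```

```text
Traceback (most recent call last):
  File "h.py", line 23, in st
    print("moved tool mm",(q.inv().apply(o["eef_pos"]-np.array(ref))*1e3).round(2),"F tool",q.inv().apply(o["ft_force"]).round(1),"T",q.inv().apply(o["ft_torque"]).round(2),"grip",o["grip_width"].round(4) )
                                                                                                                                                                                    ^^^^^^^^^^^^^^^^^^^^^
AttributeError: 'float' object has no attribute 'round'
```

Request:
{"name": "move_arm", "arguments": {
  "deltas": [
    [0, 0, -2, 0, 0, 0, 0],
    [0, 0, -2, 0, 0, 0, 0],
    [0, 0, -2, 0, 0, 0, 0],
    [0, 0, -2, 0, 0, 0, 0],
    [0, 0, -2, 0, 0, 0, 0],
    [0, 0, -2, 0, 0, 0, 0],
    [0, 0, -2, 0, 0, 0, 0],
    [0, 0, -2, 0, 0, 0, 0],
    [0, 0, -1, 0, 0, 0, 0],
    [0, 0, 0, 0, 0, 0, 0]
  ]
}}

```text
clock: 7.35
eef_pos: [0.475, 0.0288, 0.109]
tool_rot: [0.517, 0.816, -0.218, -0.138]
ft_force: [1.2, 0.4, -2.0]
grip_width: 0.0132
grasp_force: 58.8
```

```bash
sed -i 's/o\["grip_width"\].round(4) )/o["grip_width"])/' h.py
python3 - <<'E'
from h import *
import cv2
st([.4955,.0385,.095])
im=bot.camera("side"); u=(336,272)
cv2.imwrite("pics/slid.png",cv2.convertScaleAbs(cv2.resize(im[u[1]-65:u[1]+65,u[0]-65:u[0]+65],(520,520),interpolation=cv2.INTER_CUBIC),alpha=1.5))
E
```

```text
moved tool mm [ -0.03 -26.61  -0.82] F tool [-0.1  2.1  1.1] T [-0.91 -0.03 -0.07] grip 0.013191511570114405
```

View pics/slid.png

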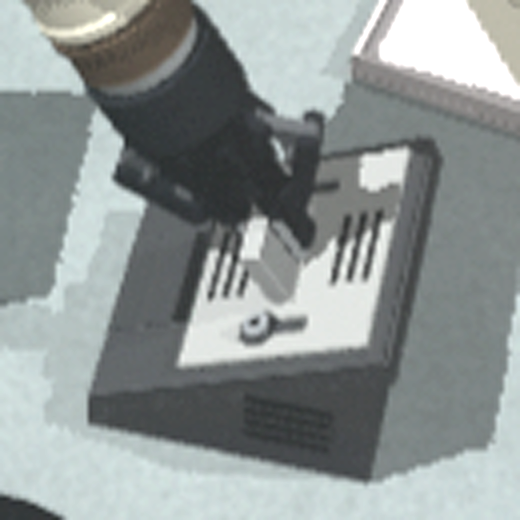

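The near screw head at crop (257,325) now stands in the middle of the wide hole, with the slot to its right. I'll lift along the face normal, gently at first.

Request:
{"name": "move_arm", "arguments": {
  "deltas": [
    [0, 0, 0, -1, 0, 0, 0],
    [0, 0, 0, -1, 0, 0, 0],
    [0, 0, 0, -1, 0, 0, 0],
    [0, 0, 0, -1, 0, 0, 0],
    [0, 0, 0, 0, 0, 0, 0]
  ]
}}

```text
clock: 7.82
eef_pos: [0.4766, 0.0296, 0.1125]
tool_rot: [0.517, 0.816, -0.218, -0.138]
ft_force: [0.7, 0.6, -1.6]
grip_width: 0.0134
grasp_force: 58.9
```

```bash
python3 -c "
from h import *
st([.4955,.0385,.095])"
```

```text
moved tool mm [ -0.04 -26.84  -4.73] F tool [0.2 1.6 1. ] T [-0.65  0.01 -0.  ] grip 0.013422456064794704
```

No resistance, only the cover's own weight, so I'll keep lifting.

Request:
{"name": "move_arm", "arguments": {
  "deltas": [
    [0, 0, 0, -1.5, 0, 0, 0],
    [0, 0, 0, -1.5, 0, 0, 0],
    [0, 0, 0, -2, 0, 0, 0],
    [0, 0, 0, -2, 0, 0, 0],
    [0, 0, 0, -3, 0, 0, 0],
    [0, 0, 0, -5, 0, 0, 0],
    [0, 0, 0, -10, 0, 0, 0],
    [0, 0, 0, -15, 0, 0, 0],
    [0, 0, 0, -20, 0, 0, 0],
    [0, 0, 0, -20, 0, 0, 0]
  ]
}}

```text
clock: 8.65
eef_pos: [0.5127, 0.0467, 0.1825]
tool_rot: [0.517, 0.816, -0.219, -0.139]
ft_force: [0.6, 0.0, -1.0]
grip_width: 0.0136
grasp_force: 58.8
```

```bash
python3 - <<'E'
from h import *
st([.4955,.0385,.095])
T=np.array([.486,-.3085,.12]); 
for y in(.25,):
    f=R.from_euler('z',y+np.pi); t=toolR(f)   # cover x toward robot
    togo(T,t)
E
```

```text
moved tool mm [  0.09 -27.26 -85.35] F tool [-0.2  1.   0.6] T [-0.64  0.01  0.01] grip 0.013613819833598722
t 8.65 pos [0.5127 0.0467 0.1825] j [ 0.17  0.71  0.47  1.84 -0.13  1.33] F [ 0.6  0.  -1. ] grip 0.0136 58.8
shift mm (tool) [-309.9 -120.9  141.9] turn deg [-29.91   2.84  10.67]
```

Request:
{"name": "move_arm", "arguments": {
  "deltas": [
    [0, 0, 0, -5, -5, 0.5, 1.8],
    [0, 0, 0, -5, -5, 0.5, 1.8],
    [0, 0, 0, -5, -5, 0.5, 1.8],
    [0, 0, 0, -5, -5, 0.5, 1.8],
    [0, 0, 0, 0, -5, 0.5, 1.8],
    [0, 0, 0, 0, -4.9, 0.4, 1.7],
    [0, 0, 0, 0, 0, 0, 0]
  ]
}}

```text
clock: 9.23
eef_pos: [0.5154, 0.0486, 0.2004]
tool_rot: [0.614, 0.789, 0.0, -0.0]
ft_force: [-1.5, -0.4, -2.6]
grip_width: 0.0133
grasp_force: 59.3
```

```bash
python3 - <<'E'
from h import *
togo(np.array([.486,-.3085,.12]),toolR(R.from_euler('z',.25+np.pi)))
togo(np.array([.486,-.3085,.12]),toolR(R.from_euler('z',.25)))
E
```

```text
t 9.23 pos [0.5154 0.0486 0.2004] j [ 0.09  0.3  -0.02  1.25  0.    1.42] F [-1.5 -0.4 -2.6] grip 0.0133 59.3
shift mm (tool) [-339.1 -116.    80.3] turn deg [-0.03 -0.04 -0.15]
t 9.23 pos [0.5154 0.0486 0.2004] j [ 0.09  0.3  -0.02  1.25  0.    1.42] F [-1.5 -0.4 -2.6] grip 0.0133 59.3
shift mm (tool) [-339.1 -116.    80.3] turn deg [-6.0000e-02  4.0000e-02  1.7985e+02]
```

Request:
{"name": "move_arm", "arguments": {
  "deltas": [
    [0, -10, -3.4, 0, 0, 0, 0],
    [0, -25, -8.5, 0, 0, 0, 0],
    [0, -30, -10.3, 0, 0, 0, 0],
    [0, -30, -10.3, 0, 0, 0, 0],
    [0, -30, -10.3, 0, 0, 0, 0],
    [0, -30, -10.3, 0, 0, 0, 0],
    [0, -30, -10.3, 0, 0, 0, 0],
    [0, -30, -10.3, 0, 0, 0, 0],
    [0, -30, -10.3, 0, 0, 0, 0],
    [0, -30, -10.3, 0, 0, 0, 0]
  ]
}}

```text
clock: 10.07
eef_pos: [0.4967, -0.2427, 0.1997]
tool_rot: [0.614, 0.79, -0.0, -0.001]
ft_force: [1.4, -0.1, -1.2]
grip_width: 0.0135
grasp_force: 59.3
```

Request:
{"name": "move_arm", "arguments": {
  "deltas": [
    [0, -30, -10.3, 0, 0, 0, 0],
    [0, -20, -7, 10, 0, 0, 0],
    [0, -14, -4.7, 20, 0, 0, 0],
    [0, 0, 0, 30, 0, 0, 0],
    [0, 0, 0, 20, 0, 0, 0],
    [0, 0, 0, 0, 0, 0, 0],
    [0, 0, 0, 0, 0, 0, 0]
  ]
}}

```text
clock: 10.65
eef_pos: [0.4902, -0.3078, 0.1183]
tool_rot: [0.614, 0.79, -0.0, -0.002]
ft_force: [0.5, -0.4, -1.3]
grip_width: 0.0135
grasp_force: 59.1
```

```bash
python3 - <<'E'
from h import *
import cv2
togo(np.array([.486,-.3085,.0255]),toolR(R.from_euler('z',.25+np.pi)))
a=bot.camera("top")[210:370,370:530]; b=bot.camera("side")[140:270,345:475]
cv2.imwrite("pics/tray.png",np.hstack([cv2.resize(a,(400,400)),cv2.resize(b,(400,400))]))
E
```

```text
t 10.65 pos [ 0.4902 -0.3078  0.1183] j [-0.56  0.47  0.02  1.12  0.    0.76] F [ 0.5 -0.4 -1.3] grip 0.0135 59.1
shift mm (tool) [ 0.  -3.9 92.8] turn deg [-0.19 -0.21 -0.04]
```

View pics/tray.png

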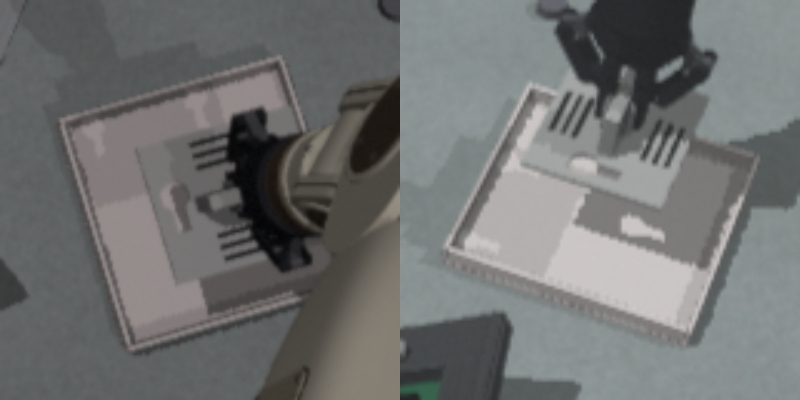

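The cover hangs level over the tray, square with it and inside the walls (inner edge at crop (140,150) to (175,280)). I'll lower it.

Request:
{"name": "move_arm", "arguments": {
  "deltas": [
    [0, 0, -2, 15, 0, 0, 0],
    [0, 0, -2, 20, 0, 0, 0],
    [0, 0, 0, 20, 0, 0, 0],
    [0, 0, 0, 15, 0, 0, 0],
    [0, 0, 0, 8, 0, 0, 0],
    [0, 0, 0, 5, 0, 0, 0],
    [0, 0, 0, 2, 0, 0, 0],
    [0, 0, 0, 0, 0, 0, 0],
    [0, 0, 0, 0, 0, 0, 0]
  ]
}}

```text
clock: 11.5
eef_pos: [0.4875, -0.309, 0.0361]
tool_rot: [0.614, 0.789, 0.0, 0.001]
ft_force: [0.9, -0.3, -1.9]
grip_width: 0.0136
grasp_force: 59.1
```

Request:
{"name": "move_arm", "arguments": {
  "deltas": [
    [0, 0, 0, 1, 0, 0, 0],
    [0, 0, 0, 1, 0, 0, 0],
    [0, 0, 0, 0, 0, 0, 0]
  ]
}}

```text
clock: 11.75
eef_pos: [0.4867, -0.3086, 0.0332]
tool_rot: [0.614, 0.789, 0.0, 0.0]
ft_force: [-0.0, -0.2, -1.8]
grip_width: 0.0132
grasp_force: 59.1
```

Request:
{"name": "move_arm", "arguments": {
  "deltas": [
    [0, 0, 0, 1, 0, 0, 0],
    [0, 0, 0, 0.5, 0, 0, 0],
    [0, 0, 0, 0, 0, 0, 0]
  ]
}}

```text
clock: 12.0
eef_pos: [0.4865, -0.3084, 0.0312]
tool_rot: [0.614, 0.789, 0.0, -0.0]
ft_force: [-0.4, -0.5, -1.6]
grip_width: 0.0131
grasp_force: 59.1
```

Request:
{"name": "move_arm", "arguments": {
  "deltas": [
    [0, 0, 0, 1, 0, 0, 0],
    [0, 0, 0, 1, 0, 0, 0],
    [0, 0, 0, 1, 0, 0, 0],
    [0, 0, 0, 0, 0, 0, 0]
  ]
}}

```text
clock: 12.33
eef_pos: [0.4864, -0.3083, 0.028]
tool_rot: [0.614, 0.789, 0.0, -0.0]
ft_force: [0.3, 0.2, -0.9]
grip_width: 0.0136
grasp_force: 59.1
```

Request:
{"name": "move_arm", "arguments": {
  "deltas": [
    [0, 0, 0, 0.7, 0, 0, 0],
    [0, 0, 0, 0.7, 0, 0, 0],
    [0, 0, 0, 0, 0, 0, 0]
  ]
}}

```text
clock: 12.58
eef_pos: [0.4865, -0.3084, 0.0268]
tool_rot: [0.614, 0.789, 0.0, -0.0]
ft_force: [0.3, 0.3, -1.9]
grip_width: 0.0132
grasp_force: 59.1
```

Request:
{"name": "move_arm", "arguments": {
  "deltas": [
    [0, 0, 0, 0.7, 0, 0, 0],
    [0, 0, 0, 0.7, 0, 0, 0],
    [0, 0, 0, 0, 0, 0, 0]
  ]
}}

```text
clock: 12.83
eef_pos: [0.4865, -0.3084, 0.0254]
tool_rot: [0.614, 0.789, 0.0, -0.0]
ft_force: [-0.2, -0.0, -1.7]
grip_width: 0.0133
grasp_force: 59.1
```

Request:
{"name": "move_arm", "arguments": {
  "deltas": [
    [0, 0, 0, 0.7, 0, 0, 0],
    [0, 0, 0, 0, 0, 0, 0],
    [0, 0, 0, 0, 0, 0, 0]
  ]
}}

```text
clock: 13.08
eef_pos: [0.4865, -0.3084, 0.0248]
tool_rot: [0.614, 0.789, 0.0, -0.0]
ft_force: [-0.3, 0.1, -1.4]
grip_width: 0.0135
grasp_force: 59.1
```

Request:
{"name": "move_arm", "arguments": {
  "deltas": [
    [0, 0, 0, 0.7, 0, 0, 0],
    [0, 0, 0, 0.7, 0, 0, 0],
    [0, 0, 0, 0, 0, 0, 0]
  ]
}}

```text
clock: 13.33
eef_pos: [0.4865, -0.3084, 0.0233]
tool_rot: [0.614, 0.789, 0.0, -0.0]
ft_force: [0.1, -0.3, -1.0]
grip_width: 0.0134
grasp_force: 59.1
```

Request:
{"name": "move_arm", "arguments": {
  "deltas": [
    [0, 0, 0, 0.7, 0, 0, 0],
    [0, 0, 0, 0, 0, 0, 0],
    [0, 0, 0, 0, 0, 0, 0]
  ]
}}

```text
clock: 13.58
eef_pos: [0.4865, -0.3084, 0.0227]
tool_rot: [0.614, 0.789, 0.0, -0.0]
ft_force: [-0.4, 0.3, -1.6]
grip_width: 0.0135
grasp_force: 59.1
```

Request:
{"name": "move_arm", "arguments": {
  "deltas": [
    [0, 0, 0, 0.7, 0, 0, 0],
    [0, 0, 0, 0.7, 0, 0, 0],
    [0, 0, 0, 0, 0, 0, 0]
  ]
}}

```text
clock: 13.83
eef_pos: [0.4867, -0.3085, 0.0225]
tool_rot: [0.614, 0.789, 0.0, 0.0]
ft_force: [-2.7, 2.0, 5.9]
grip_width: 0.0135
grasp_force: 60.3
```

Request:
{"name": "move_arm", "arguments": {
  "deltas": [
    [0, 0, 0, 0.7, 0, 0, 0],
    [0, 0, 0, 0, 0, 0, 0],
    [0, 0, 0, 0, 0, 0, 0]
  ]
}}

```text
clock: 14.08
eef_pos: [0.4867, -0.3085, 0.0225]
tool_rot: [0.614, 0.789, 0.0, 0.0]
ft_force: [-2.7, 1.9, 10.1]
grip_width: 0.0135
grasp_force: 60.8
```

```bash
python3 - <<'E'
from h import *
import cv2
st([.4865,-.3084,.0248])
a=bot.camera("top")[210:370,370:530]; b=bot.camera("side")[140:270,345:475]
cv2.imwrite("pics/low.png",np.hstack([cv2.resize(a,(400,400)),cv2.resize(b,(400,400))]))
E
```

```text
moved tool mm [-0.14  0.13  2.31] F tool [  2.5  -2.1 -10.1] T [ 0.66  0.68 -0.02] grip 0.013506296081036236
```

View pics/low.png

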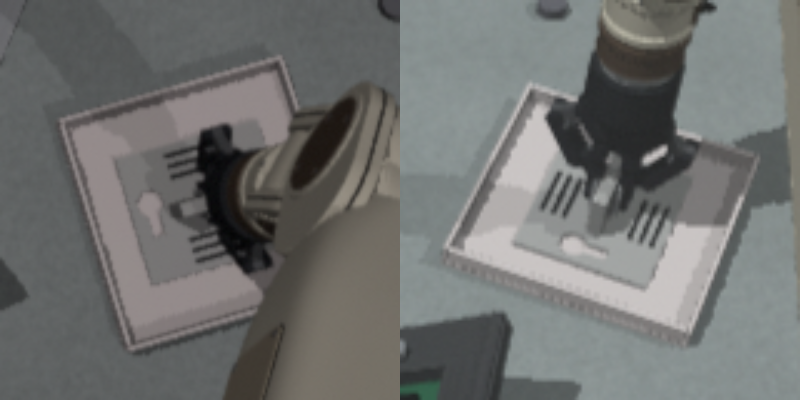

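Contact is at TCP z 22.5 mm, and the cover lies flat in mid-tray, square to the walls. I'll ease the pressure off, open the fingers and withdraw.

Request:
{"name": "move_arm", "arguments": {
  "deltas": [
    [0, 0, 0, -1.2, 0, 0, 0],
    [0, 0, 0, 0, 0, 0, 0],
    [1, 0, 0, 0, 0, 0, 0],
    [1, 0, 0, 0, 0, 0, 0],
    [1, 0, 0, 0, 0, 0, 0],
    [1, 0, 0, 0, 0, 0, 0],
    [1, 0, 0, 0, 0, 0, 0],
    [1, 0, 0, 0, 0, 0, 0],
    [1, 0, 0, 0, 0, 0, 0],
    [1, 0, 0, 0, 0, 0, 0]
  ]
}}

```text
clock: 15.02
eef_pos: [0.4866, -0.3085, 0.0218]
tool_rot: [0.614, 0.789, 0.0, -0.0]
ft_force: [0.4, -0.0, -0.3]
grip_width: 0.0852
grasp_force: 0.0
```

Request:
{"name": "move_arm", "arguments": {
  "deltas": [
    [1, 0, 0, -5, 0, 0, 0],
    [1, 0, 0, -10, 0, 0, 0],
    [1, 0, 0, -20, 0, 0, 0],
    [1, 0, 0, -30, 0, 0, 0],
    [1, 0, 0, -30, 0, 0, 0],
    [1, 0, 0, -30, 0, 0, 0],
    [1, 0, 0, -30, 0, 0, 0],
    [1, 0, 0, -20, 0, 0, 0],
    [1, 0, 0, 0, 0, 0, 0],
    [1, 0, 0, 0, 0, 0, 0]
  ]
}}

```text
clock: 15.85
eef_pos: [0.4875, -0.3091, 0.1995]
tool_rot: [0.614, 0.789, 0.001, 0.002]
ft_force: [0.7, -0.0, -0.4]
grip_width: 0.0854
grasp_force: 0.0
```

```bash
python3 - <<'E'
from h import *
import cv2
st([.4865,-.3084,.0248])
a=bot.camera("top"); b=bot.camera("side")
cv2.imwrite("pics/end.png",np.hstack([cv2.resize(a[100:400,100:540],(400,273)),cv2.resize(b[120:420,140:480],(400,353))[:273]]))
E
```

```text
moved tool mm [  -1.51    1.46 -174.69] F tool [-0.2  0.7  0.4] T [-0.01 -0.01  0.04] grip 0.08539687380575182
```

View pics/end.png

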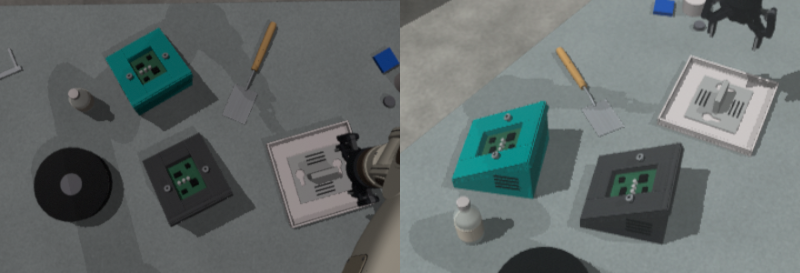

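The cover lies flat, handle up, in the tray at crop (320,172). The box is bare, the spool, spray bottle and scraper are where they were, and the gripper is clear.

```bash
python3 -c "
from workcell import bot
print(bot.job_done())"
```

```text
the job is handed in; nothing more can be done
None
```

The cover is off the dark control box and lying flat in the white tray, handle up; it lifted off without resistance, the spool, spray bottle and scraper were not disturbed, and the job was handed in at about 16 s.

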